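# Brake lever stop check on the bench

## Task

Test the brake lever, the long one of the two levers clamped up on the bench: with the backs of the fingers push it from its outer side in towards the bar until it comes up against its stop, keep it there for a good second, and let it spring all the way back with the fingers off it. Then push it in to the stop a second time and finish while still holding it there, firmly but without forcing it. Only press, do not grip the lever or touch its bar, and leave the short throttle lever and everything else on the bench as it is.

Things in the scene. Friction and masses are not known exactly. Their poses are not given: they have to be found in the camera images.
- brake_stand: fixed bench stand: base plate 140 x 270 mm, 10 mm thick, two uprights (115 mm either side of the middle) whose clamps (bolt heads to 152 mm above the bench) carry a handlebar. Origin on the bench under the middle of the bar; y axis along the bar, -x points out to the side on which the lever is; z up.
- brake_bar: the brake stand's handlebar: steel tube 25 mm thick with a 32 mm black rubber grip (from -82 to +43 mm along the bar), level, 340 mm long. Origin on the bar's axis at mid length, 130 mm above the bench; y along the bar. Fixed to the stand.
- brake_blade: blade of the LONG lever (brake): straight aluminium bar 10 mm thick, 20 mm high (120 to 140 mm above the bench), with a 22 mm ball end. Origin in the middle of its OUTER face (away from the bar), 125 mm from the pivot, 40 mm short of the ball: the place to press. x points into the blade, towards the bar; y along the blade to the pivot; z up. The frame swings with the lever.
- brake_pivot (a point): the brake lever's vertical pivot axis, 130 mm above the bench, beside the bar; in the blade's frame it lies at x = +5 mm, y = +125 mm, z = 0. Its axes turn with the lever, like the blade's.
- brake_lever (a joint): swing of the brake lever, rad: 0 at rest, grows as it is pressed towards the bar; meets its slightly springy stop at 0.22, with about 20 mm left between blade and grip. At rest the blade slants 0.25 rad away from the bar, ball end farthest out. 2 N at the place to press moves it off its rest, 4.5 N brings it to the stop (which yields about 1 mm there to a 20 N push); it springs back by itself.
- throttle_stand: an identical stand and bar with the SHORT lever (hand throttle), same layout and frame as the brake stand. The two stands may change places.
- throttle_tip (a point): centre of the 28 mm round end of the short throttle lever, 66 mm from its pivot, 130 mm above the bench. It stays where it is left.
- socket_large: large steel socket, 44 mm across, 50 mm tall, standing on the base plate below the long lever, loose. Origin at the centre of its underside.
- socket_small: steel socket, 32 mm across, 40 mm tall, standing on the other stand's base plate, loose. Origin at the centre of its underside.
- spray_can: spray can, 64 mm across, 190 mm tall, upright, loose. Origin at the centre of its underside.
- hammer: hammer with wooden handle lying on the bench, loose. Origin at its middle, on its underside.
- wrench: open-ended steel wrench lying on the bench in front of the stands, loose. Origin at its middle, on its underside.
- bolt: hex bolt standing on its head, 30 mm across, 55 mm tall, loose. Origin at the centre of its underside.
- parts_tin: small open steel tin, 70 mm across, 50 mm tall, loose. Origin at the centre of its underside.

How it is judged:
On the way, in this order (a step that is already met when the one before it is completed fails the run):
1. the brake lever is pressed to its stop by the fingers and kept there (value of joint brake_lever above 0.2 rad and contact force between the fingers and brake_blade above 1.5 N), for 0.7 s.
2. it has sprung fully back with the fingers off it (value of joint brake_lever below 0.02 rad and contact force between the fingers and brake_blade below 0.1 N), for 0.2 s.
3. it is pressed to its stop a second time (all of step 1), for 0.3 s.
At the end, for the whole second after the job is handed in: the brake lever is held at its stop (swing over 0.20 rad), at rest, by the fingers pressing its blade with 1.5 to 25 N, the bar untouched (all of step 3 and contact force between the fingers and brake_blade below 25 N and velocity of joint brake_lever between -0.05 and 0.05 rad/s and contact force between the arm and brake_bar below 1 N); the arm keeps its last pose, push and grip.
It fails at once if the lever is forced (over 35 N) (contact force between the fingers and brake_blade above 35 N).
It fails at once if the lever is gripped or pulled from its inner side instead of pressed from outside (contact force between the fingers and brake_blade above 1 N and x of the grasp point in the frame of brake_blade above 0.002 m).
It fails at once if the handlebar is gripped or pushed (contact force between any of the fingers, the arm and brake_bar above 3 N).
It fails at once if the throttle lever is moved (distance of throttle_tip from where it was at the start of the episode above 0.008 m).
It fails at once if a bystander is shifted, lifted or knocked over (distance of any of socket_large, socket_small, spray_can, hammer, wrench, bolt, parts_tin from where it was at the start of the episode above 0.02 m or angle between any of socket_large, socket_small, spray_can, bolt, parts_tin's own z axis and vertical above 0.5 rad).
It also fails if it takes over 42 s, if anything falls off the work surface, if the arm or the gripper's body presses on something with over 40 N, if the wrist force passes 120 N, or if a joint passes its speed limit or range.

## Robot

A 7-joint arm with a two-finger parallel gripper is mounted at the origin on the work surface. World frame = base frame: x ahead of the robot, y to its left, z up, the work surface at z = 0. Lengths are in m, angles in rad, forces in N, time in s.
With the tool pointing down it reaches from about 0.425 to 0.925 m from the base axis. Payload 6.8 kg.
Tool frame: the origin (TCP) lies on the mounting face of the last link; the fingertips stand 173 mm ahead of it and the grasp point (between the pads) lies 155 mm ahead of it (grip_point_offset is the distance from the TCP to the grasp point, in m); x points along the fingers, z is the direction in which the jaws open and shut, and the axes are right-handed (so a half turn about x gives the same grasp; the last joint's range is limited). The gripper opens to 85 mm and grips with 20 to 120 N. Pads are 22 mm wide; open, the fingers measure 114 mm over their backs; the gripper's body (76 mm by 85 mm) begins 54 mm behind the grasp point. The pads swing forward as they close: fully open they stand 13 mm farther back than shut.
Start: joints at [-1.365, 0.477, 0.022, 1.555, -0.011, 1.109, -0.083], TCP at [0.208, 0.642, 0.405] pointing down, gripper open.
Joint ranges: [-2.96, 2.96], [-0.34, 2.1], [-1.41, 1.46], [0.24, 2.44], [-1.37, 4.51], [0.17, 1.92], [-2.96, 2.96]. Speed limits (rad/s): [2.39, 2.39, 3.14, 3.14, 3.14, 3.14, 3.14].

## Interface

Orientations are given as a rotation vector (axis times angle).
In Python, from bench import * gives the robot as it stands. The module is installed in compiled form; this text tells all that it offers.
- The arm moves only by the tool servo_tool, never from a script. Its argument "motion" is a list of rows, each a list of 5 numbers: the shift along the tool's x, y, z in m, then the turn about the tool's x in degrees, then the gripper command: -1 is fully open, 1 is shut, values between are in proportion. In form: [[dx, dy, dz, turn, fingers], ...]. A call has 1 to 8 rows; each row is the pose to reach, as a shift and turn from the pose measured when the call began, along the tool's axes at that moment; what a row does not reach only later rows make up. A row lasts 1/10 s, in which the tool goes at most 50 mm and 8.59 degrees, less where a joint would pass 70% of its speed; a pose out of reach is approached as far as the arm can. A call with a gripper value outside its range is refused whole. The fingers move at their own pace and stop on an object; "force" is the grip in N (left out, the last holds). Time passes only in rows, so rows that repeat a pose let the fingers close. It gives the time, the measured TCP pose, the force and the opening at its end, in the units of the state.
- get_obs(): the state, without advancing time (a new reading comes with each control period).
- grab_frame(name): name is "scene" or "top" or "wrist"; returns the picture (384x512x3 uint8, red, green, blue); there is no depth.
- camera_params(name): a dict with "mtx" (3x3 intrinsics, pixels), "world_to_cam" (4x4, takes a point from world to camera coordinates); the wrist camera has in their place "T_tool_cam" (4x4, takes a point from camera to tool coordinates, whose origin is the TCP and whose axes are the tool frame's). Camera axes: x right, y down, z forward; pixel columns grow to the right and rows downward; lengths in m; the calibration is good to about 2 mm. A picture is of the moment at which its call begins: read the wrist's pose just before it. camera_params takes no time and is no camera call.
- hand_in(): hands the job in, once; it reports no verdict.
The state is a dict: "clock": time; "joints": joint angles; "qvel": joint speeds; "tau": joint torques, N m; "tcp_pos": TCP position; "orientation": TCP orientation; "contact_force": force on the tool from outside, world axes, zero at the start; "moment": the same for the moment, N m; "grip_width": finger opening in m.
Only numpy, scipy, OpenCV 4.12 (cv2) and the standard library are available. Lean on these libraries where they do the work, as an engineer would, in place of code of your own. Each camera call takes 0.05 s, during which the arm holds its last target. There are 200 camera calls.

## Working session

There is one attempt and no reset: what is moved stays moved. The work goes in short steps, Python scripts to look and compute and a tool call to move; the robot and the scene stay as the last step left them, time stands still between calls to the robot, and variables do not carry over. Pictures are saved under pics/ and viewed, about 8 in all and at most 12, crops included, and the job is handed in when it is done.

Besides the shell and the picture viewer there is one more tool, called after ">>>" by a JSON object that holds its "method" and its "body", one argument or row to a line. servo_tool: Moves the arm, as the interface text tells. Its arguments: {"type":"object","properties":{"motion":{"type":"array","items":{"type":"array","items":{"type":"number"}}},"force":{"type":"number"}},"required":["motion"]}

```bash
mkdir -p pics
python3 - <<'E'
from bench import *
import cv2,numpy as np
np.set_printoptions(precision=4,suppress=True)
o=get_obs();print(o)
for n in ["top","scene"]:
    cv2.imwrite(f"pics/{n}0.png",cv2.resize(grab_frame(n)[:,:,::-1],(800,600),interpolation=cv2.INTER_CUBIC))
    print(camera_params(n))
print(camera_params("wrist"))
E
```

```text
{'clock': 0.0, 'joints': array([-1.3651,  0.4778,  0.0223,  1.5565, -0.0115,  1.1093, -0.0831]), 'qvel': array([-0.0002, -0.0012,  0.0004, -0.0012,  0.0005,  0.0008,  0.0001]), 'tau': array([  0.0008, -59.6461,   1.608 , -28.1194,   0.0124,   0.0095,
        -0.    ]), 'tcp_pos': array([0.2082, 0.6418, 0.4037]), 'orientation': array([-0.9763,  1.3429,  0.9743]), 'contact_force': array([-0.2435,  0.4197,  0.4133]), 'moment': array([ 0.0057, -0.0012, -0.0315]), 'grip_width': 0.0853539237199383}
{'mtx': array([[491.6874,   0.    , 253.7883],
       [  0.    , 491.6874, 185.0638],
       [  0.    ,   0.    ,   1.    ]]), 'world_to_cam': array([[-0.029 , -0.9996,  0.0002, -0.0153],
       [-0.9971,  0.0289, -0.0697,  0.5731],
       [ 0.0697, -0.0022, -0.9976,  1.7531],
       [ 0.    ,  0.    ,  0.    ,  1.    ]])}
{'mtx': array([[408.5193,   0.    , 257.5537],
       [  0.    , 408.5193, 195.4174],
       [  0.    ,   0.    ,   1.    ]]), 'world_to_cam': array([[ 0.7936,  0.6083,  0.0139, -0.4561],
       [ 0.3635, -0.4557, -0.8125, -0.1288],
       [-0.4879,  0.6498, -0.5828,  1.6624],
       [ 0.    ,  0.    ,  0.    ,  1.    ]])}
{'mtx': array([[278.6095,   0.    , 249.8841],
       [  0.    , 278.6095, 193.4823],
       [  0.    ,   0.    ,   1.    ]]), 'T_tool_cam': array([[-0.0002, -0.291 ,  0.9567,  0.0294],
       [-0.0006, -0.9567, -0.291 ,  0.0734],
       [ 1.    , -0.0006,  0.    ,  0.0005],
       [ 0.    ,  0.    ,  0.    ,  1.    ]])}
```

View pics/top0.png

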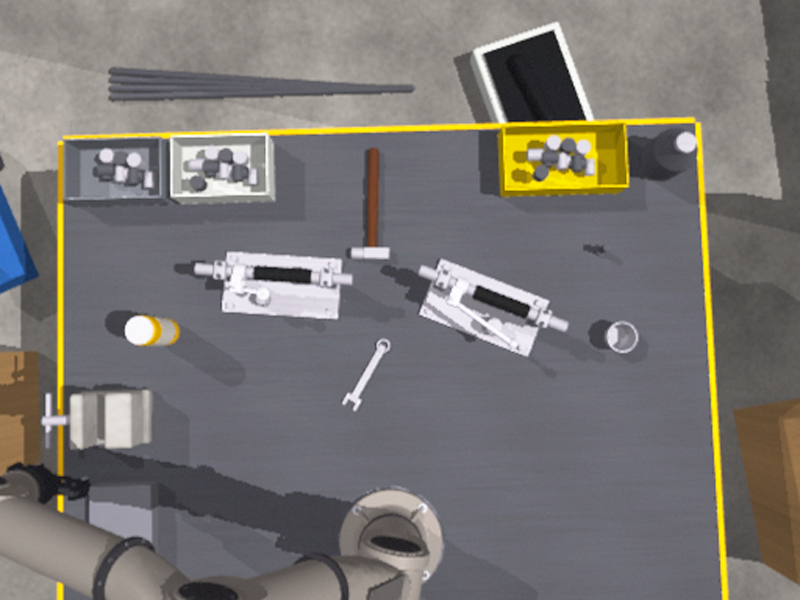

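View pics/scene0.png

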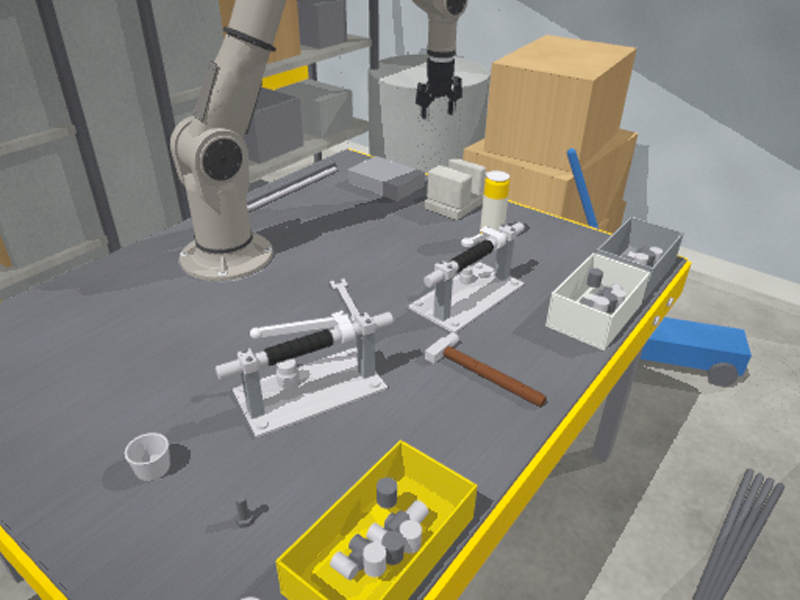

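```bash
cat > h.py <<'E'
import numpy as np,cv2
from bench import *
from scipy.spatial.transform import Rotation as R
np.set_printoptions(precision=4,suppress=True)
def ray(K,T,uv,z):
    "pixel -> world on plane z; T world_to_cam"
    d=T[:3,:3].T@np.linalg.solve(K,[*uv,1]); c=-T[:3,:3].T@T[:3,3]
    return c+d*(z-c[2])/d[2]
def wrist(name,s=None):
    o=get_obs(); im=grab_frame("wrist")[:,:,::-1]
    cv2.imwrite(name,cv2.resize(im,(800,600),interpolation=cv2.INTER_CUBIC))
    T=np.eye(4);T[:3,:3]=R.from_rotvec(o["orientation"]).as_matrix();T[:3,3]=o["tcp_pos"]
    np.save("Twc.npy",np.linalg.inv(T@camera_params("wrist")["T_tool_cam"]))
    return o
def toolR(): return R.from_rotvec(get_obs()["orientation"]).as_matrix()
E
python3 - <<'E'
from h import *
c=camera_params("top")
for n,uv in dict(barL=(421,271),barR=(567,325),ball=(517,347),piv=(455,295),can=(137,330)).items():
    print(n,ray(c["mtx"],c["world_to_cam"],np.array(uv)*.64,.19 if n=="can" else .13))
print(toolR())
im=grab_frame("top")[150:240,255:375,::-1]
cv2.imwrite("pics/crop.png",cv2.resize(im,(800,600),interpolation=cv2.INTER_CUBIC))
E
```

```text
barL [ 0.6027 -0.0858  0.13  ]
barR [ 0.4766 -0.397   0.13  ]
ball [ 0.4324 -0.2873  0.13  ]
piv [ 0.5484 -0.1577  0.13  ]
can [0.4912 0.5101 0.19  ]
[[-0.0004 -0.9512  0.3087]
 [-0.0016  0.3087  0.9512]
 [-1.     -0.0001 -0.0017]]
```

View pics/crop.png

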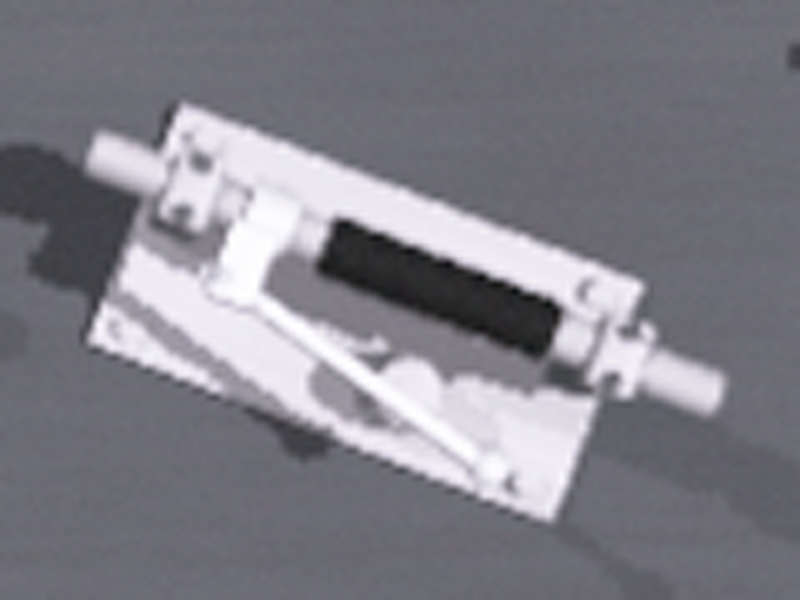

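The crop shows the brake bar from about (95,152) to (718,390), the ball at (492,470), and the lever pivot around (240,285).

```bash
cat >> h.py <<'E'
def solve(bl,br,ball):
    yb=(bl-br)[:2];yb/=np.linalg.norm(yb)       # bar y axis (toward pivot end)
    out=np.array([-yb[1],yb[0]]);out*=np.sign(out@(ball-bl)[:2])
    y=np.cos(.25)*yb-np.sin(.25)*out            # along blade to pivot
    x=np.array([y[1],-y[0]]);x*=-np.sign(x@out)  # into blade
    press=ball[:2]+.04*y-.005*x
    return yb,x,y,press
E
python3 - <<'E'
from h import *
c=camera_params("top")
f=lambda u,v:ray(c["mtx"],c["world_to_cam"],(255+u/6.667-.4,150+v/6.667-.4),.13)
bl,br,ball,pv=f(95,152),f(718,390),f(492,470),f(240,285)
yb,x,y,p=solve(bl,br,ball)
print(bl,br,np.linalg.norm(bl-br),ball,pv,np.linalg.norm(ball-pv));print("yb",yb,"x",x,"y",y,"press",p,"pivot",p+.125*y+.005*x)
print((pv-ball)/np.linalg.norm(ball-pv))
Rt=toolR()
for s in(1,-1):
    z=s*x; a=np.degrees(np.arctan2(np.append(z,0)@-Rt[:,1],np.append(z,0)@Rt[:,2]));print("turn",s,a)
# tool target 60 mm outside the blade
t=np.append(p-.09*x,.40)
print("target",t,"shift tool",Rt.T@(t-get_obs()["tcp_pos"]),np.hypot(*t[:2]))
E
```

```text
[ 0.6063 -0.0839  0.13  ] [ 0.4763 -0.3951  0.13  ] 0.3371437193029666 [ 0.4393 -0.2792  0.13  ] [ 0.5365 -0.1553  0.13  ] 0.15747896056140648
yb [0.3854 0.9228] x [ 0.7987 -0.6017] y [0.6017 0.7987] press [ 0.4594 -0.2443] pivot [ 0.5386 -0.1474]
[0.6169 0.787  0.    ]
turn 1 109.01290268613778
turn -1 -70.98709731386224
target [ 0.3875 -0.1901  0.4   ] shift tool [ 0.005  -0.4273 -0.736 ] 0.43164129668392787
```

>>> {"method": "servo_tool", "body": {
  "motion": [
    [-0.04,-0.395,-0.336,55,1],
    [-0.04,-0.395,-0.336,55,1],
    [-0.04,-0.395,-0.336,55,1],
    [-0.04,-0.395,-0.336,55,1],
    [-0.04,-0.395,-0.336,55,1],
    [-0.04,-0.395,-0.336,55,1],
    [-0.04,-0.395,-0.336,55,1],
    [-0.04,-0.395,-0.336,55,1]
  ],
  "force": 20
}}

```text
clock: 0.95
tcp_pos: [0.418, 0.3005, 0.4354]
orientation: [-0.233, 1.559, 0.231]
contact_force: [0.8, 0.1, 0.5]
grip_width: 0.0002
```

```bash
cat >> h.py <<'E'
def to(xyz,zdir):
    o=get_obs();Rt=toolR();z=np.append(zdir,0)
    print(o["clock"],o["tcp_pos"],o["contact_force"],o["grip_width"],"j",o["joints"])
    print("shift",Rt.T@(np.array(xyz)-o["tcp_pos"]),"turn",np.degrees(np.arctan2(z@-Rt[:,1],z@Rt[:,2])),"xdown",Rt[:,0])
E
python3 -c "
from h import *
to([.50,0,.42],[.7987,-.6017])"
```

```text
0.95 [0.418  0.3005 0.4354] [0.7753 0.1111 0.4824] 0.00018171445389902446 j [-1.0507  0.1816  0.3515  1.9165 -0.0707  1.0565 -0.374 ]
shift [ 0.0158 -0.3113 -0.0091] turn 53.926413934219646 xdown [-0.0004 -0.0011 -1.    ]
```

>>> {"method": "servo_tool", "body": {
  "motion": [
    [0.016,-0.311,-0.009,54,1],
    [0.016,-0.311,-0.009,54,1],
    [0.016,-0.311,-0.009,54,1],
    [0.016,-0.311,-0.009,54,1],
    [0.016,-0.311,-0.009,54,1],
    [0.016,-0.311,-0.009,54,1],
    [0.016,-0.311,-0.009,54,1],
    [0.016,-0.311,-0.009,54,1]
  ]
}}

```text
clock: 1.75
tcp_pos: [0.5001, -0.0021, 0.4197]
orientation: [0.509, 1.51, -0.512]
contact_force: [-0.4, 0.3, -0.2]
grip_width: -0.0003
```

```bash
python3 -c "
from h import *
to([.4195,-.214,.40],[.7987,-.6017])"
```

```text
1.75 [ 0.5001 -0.0021  0.4197] [-0.4444  0.3049 -0.1901] -0.00032306788430336834 j [-0.7103  0.191   0.6799  1.9822 -0.1387  1.015  -0.6178]
shift [ 0.0201 -0.2173  0.0646] turn -0.3691106005650295 xdown [-0.0005 -0.002  -1.    ]
```

>>> {"method": "servo_tool", "body": {
  "motion": [
    [0.02,-0.217,0.065,0,1],
    [0.02,-0.217,0.065,0,1],
    [0.02,-0.217,0.065,0,1],
    [0.02,-0.217,0.065,0,1],
    [0.02,-0.217,0.065,0,1],
    [0.02,-0.217,0.065,0,1]
  ]
}}

```text
clock: 2.35
tcp_pos: [0.4185, -0.2161, 0.4]
orientation: [0.511, 1.51, -0.515]
contact_force: [0.6, 0.4, 0.4]
grip_width: 0.0
```

```bash
python3 -c "
from h import *
wrist('pics/w1.png')
to([.4195,-.214,.285],[.7987,-.6017])"
```

```text
2.4 [ 0.4197 -0.214   0.4   ] [ 0.2373  1.2127 -0.1686] 0.0002697942480405565 j [-0.3823  0.1704  0.8187  2.0708 -0.1499  0.9593 -0.1368]
shift [ 0.115   0.0001 -0.0002] turn -0.39002928402344716 xdown [-0.0009 -0.0013 -1.    ]
```

View pics/w1.png

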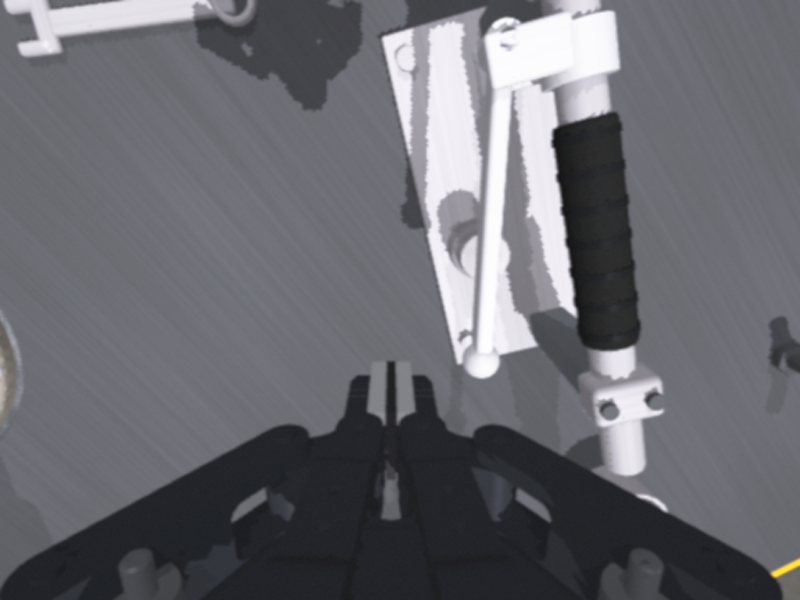

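The wrist picture shows the shut fingertips at about (392,365), the ball at (482,361), the pivot bolt at (505,33), and the blade's outer edge running from (474,345) to (492,100).

Run:
```python
from h import *
T=np.load("Twc.npy");K=camera_params("wrist")["mtx"]
f=lambda u,v,z:ray(K,T,(u*.64-.2,v*.64-.2),z)[:2]
ball=f(482,361,.13);pv=f(505,33,.14);e1=f(474,345,.13);e2=f(492,100,.13)
y=(pv-ball)/np.linalg.norm(pv-ball);x=np.array([y[1],-y[0]])
print(ball,pv,np.linalg.norm(pv-ball),"y",y,"x",x)
ye=(e2-e1)/np.linalg.norm(e2-e1);print("edge dir",ye, "edge off ball",(e1-ball)@x,(e2-ball)@x)
p=ball+.04*y-.005*x;print("press",p)
to([*(p-.04*x),.285],x)
```

```text
[ 0.4408 -0.2783] [ 0.5437 -0.1416] 0.1710754108822665 y [0.6012 0.7991] x [ 0.7991 -0.6012]
edge dir [0.6192 0.7853] edge off ball -0.005292130597632136 -0.0022642422735575907
press [ 0.4609 -0.2433]
2.4 [ 0.4197 -0.214   0.4   ] [ 0.2373  1.2127 -0.1686] 0.0002697942480405565 j [-0.3823  0.1704  0.8187  2.0708 -0.1499  0.9593 -0.1368]
shift [0.115  0.0016 0.0105] turn -0.42693115799625314 xdown [-0.0009 -0.0013 -1.    ]
```

```bash
python3 -c "
from h import *
to([.4202,-.2293,.285],[.911,-.4123])"
```

```text
2.4 [ 0.4197 -0.214   0.4   ] [ 0.2373  1.2127 -0.1686] 0.0002697942480405565 j [-0.3823  0.1704  0.8187  2.0708 -0.1499  0.9593 -0.1368]
shift [ 0.115  -0.0117  0.0097] turn -13.031990040321634 xdown [-0.0009 -0.0013 -1.    ]
```

>>> {"method": "servo_tool", "body": {
  "motion": [
    [0.03,-0.012,0.01,-13,1],
    [0.08,-0.012,0.01,-13,1],
    [0.115,-0.012,0.01,-13,1],
    [0.115,-0.012,0.01,-13,1],
    [0.115,-0.012,0.01,-13,1]
  ]
}}

```text
clock: 2.9
tcp_pos: [0.4212, -0.2284, 0.2853]
orientation: [0.331, 1.547, -0.333]
contact_force: [0.1, 0.1, 0.4]
grip_width: -0.0001
```

```bash
python3 -c "
from h import *
to([.4708,-.2522,.285],[.911,-.4123])"
```

```text
2.9 [ 0.4212 -0.2284  0.2853] [0.0584 0.1376 0.4275] -0.00010419316877547035 j [-0.1864  0.3876  0.6783  2.1549 -0.3678  0.7147  0.3151]
shift [ 0.0002 -0.0013  0.055 ] turn 0.11264974588696922 xdown [-0.0021 -0.0007 -1.    ]
```

>>> {"method": "servo_tool", "body": {
  "motion": [
    [0,0,0.01,0,1],
    [0,0,0.018,0,1],
    [0,-0.001,0.024,0,1],
    [0,-0.001,0.03,0,1],
    [0,-0.001,0.036,0,1],
    [0,-0.001,0.042,0,1],
    [0,-0.001,0.046,0,1],
    [0,-0.001,0.046,0,1]
  ]
}}

```text
clock: 3.7
tcp_pos: [0.4627, -0.2486, 0.2849]
orientation: [0.331, 1.548, -0.334]
contact_force: [-4.2, -0.3, 0.5]
grip_width: 0.0001
```

```bash
python3 -c "
from h import *
wrist('pics/w2.png')
to([.4708,-.2522,.285],[.911,-.4123]); print(toolR().T@get_obs()['contact_force'])"
```

```text
3.75 [ 0.4625 -0.2485  0.2849] [-3.9711 -0.6329  0.0491] -0.0003916441747966608 j [-0.142   0.4586  0.6568  2.0516 -0.3997  0.7607  0.3369]
shift [-0.0001  0.      0.0091] turn 0.08194522033889406 xdown [-0.0031 -0.0008 -1.    ]
[-0.0363 -2.2092 -3.3601]
```

View pics/w2.png

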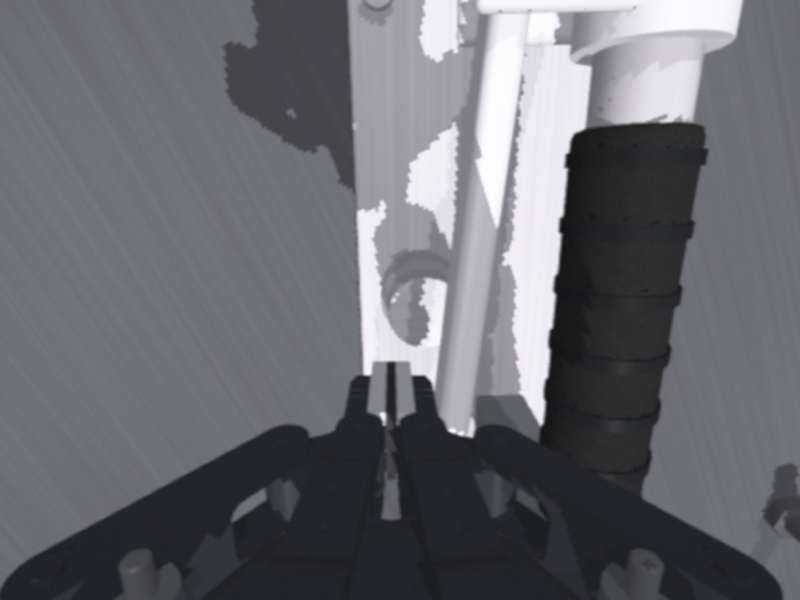

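Lever has begun to move (force 3–4 N); blade not yet at the stop. Continue gently.

>>> {"method": "servo_tool", "body": {
  "motion": [
    [0,0,0.003,0,1],
    [0,0,0.006,0,1],
    [0,0,0.008,0,1],
    [0,0,0.008,0,1]
  ]
}}

```text
clock: 4.15
tcp_pos: [0.4697, -0.2521, 0.2848]
orientation: [0.331, 1.548, -0.334]
contact_force: [-5.4, -1.2, 0.9]
grip_width: -0.0
```

```bash
python3 -c "
from h import *
to([.4708,-.2522,.285],[.911,-.4123]); print(toolR().T@get_obs()['contact_force'])"
```

```text
4.15 [ 0.4697 -0.2521  0.2848] [-5.433  -1.1615  0.8924] -4.777025036211853e-05 j [-0.1348  0.471   0.6536  2.033  -0.4041  0.769   0.3391]
shift [-0.0002  0.0004  0.001 ] turn 0.06327656131514192 xdown [-0.0035 -0.0011 -1.    ]
[-0.8718 -3.2956 -4.4768]
```

>>> {"method": "servo_tool", "body": {
  "motion": [
    [0,0,0.001,0,1],
    [0,0,0.001,0,1]
  ]
}}

```text
clock: 4.35
tcp_pos: [0.4706, -0.2526, 0.2848]
orientation: [0.331, 1.549, -0.334]
contact_force: [-4.8, 0.0, 0.0]
grip_width: -0.0
```

>>> {"method": "servo_tool", "body": {
  "motion": [
    [0,0,0.001,0,1],
    [0,0,0.001,0,1]
  ]
}}

```text
clock: 4.55
tcp_pos: [0.4711, -0.2529, 0.2847]
orientation: [0.332, 1.55, -0.334]
contact_force: [-7.0, 0.6, 3.9]
grip_width: -0.0
```

```bash
python3 -c "
from h import *
to([.4708,-.2522,.285],[.911,-.4123]); print(toolR().T@get_obs()['contact_force'])"
```

```text
4.55 [ 0.4711 -0.2529  0.2847] [-6.9599  0.5633  3.8602] -2.790831280204023e-05 j [-0.1329  0.474   0.653   2.0287 -0.4048  0.7729  0.3397]
shift [-0.0003  0.0006 -0.0005] turn 0.050526081251095346 xdown [-0.0053 -0.     -1.    ]
[-3.8236 -2.3593 -6.5934]
```

>>> {"method": "servo_tool", "body": {
  "motion": [
    [0,0,0.001,0,1],
    [0,0,0.001,0,1]
  ]
}}

```text
clock: 4.75
tcp_pos: [0.4714, -0.2532, 0.2847]
orientation: [0.333, 1.552, -0.333]
contact_force: [-7.9, 2.2, 5.5]
grip_width: 0.0
```

>>> {"method": "servo_tool", "body": {
  "motion": [
    [0,0,0.001,0,1],
    [0,0,0.001,0,1]
  ]
}}

```text
clock: 4.95
tcp_pos: [0.4717, -0.2534, 0.2847]
orientation: [0.334, 1.554, -0.332]
contact_force: [-7.5, 1.6, 5.6]
grip_width: -0.0
```

```bash
python3 -c "
from h import *
wrist('pics/w3.png')
to([.4708,-.2522,.285],[.911,-.4123]); print(toolR().T@get_obs()['contact_force'])"
```

```text
5.0 [ 0.4717 -0.2534  0.2847] [-7.7309  1.8517  6.2866] -0.00018267504927982578 j [-0.131   0.4761  0.6525  2.0254 -0.4052  0.7788  0.3401]
shift [-0.0003  0.0007 -0.0013] turn 0.035279159622806984 xdown [-0.0087  0.0028 -1.    ]
[-6.214  -1.5023 -7.8643]
```

View pics/w3.png

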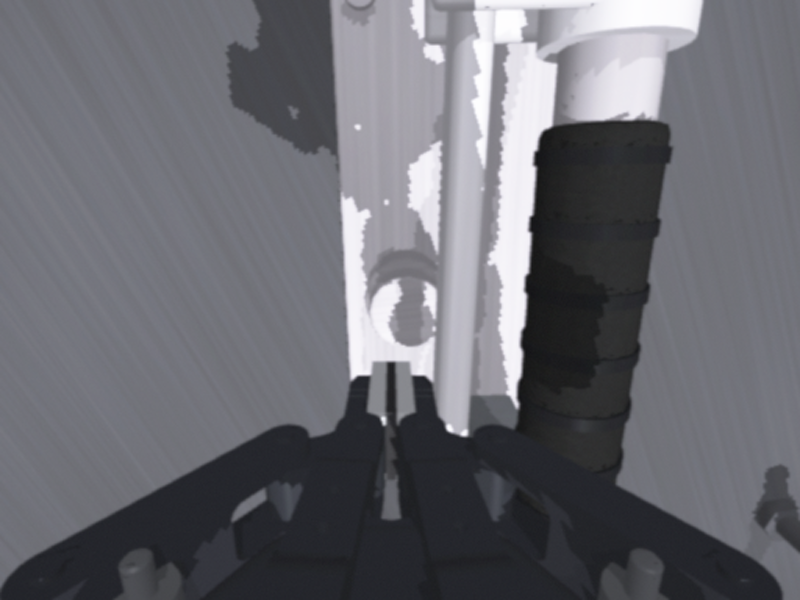

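At the stop: the blade is almost parallel to the bar (x≈437–470 px against grip at ≈525), and the tool is no longer advancing. The upward force needs a check, so I'll use the moment to see where it acts.

```bash
python3 -c "
from h import *
o=get_obs();Rt=toolR();F=Rt.T@o['contact_force'];M=Rt.T@o['moment'];print('F',F,'M',M,o['tau'])
# line of action: r = FxM/F^2 + s F
r=np.cross(F,M)/(F@F)
for z in(.0145,.03,.05): s=(z-r[2])/F[2]; print(r+s*F)
"
```

```text
F [-6.214  -1.5023 -7.8643] M [ 0.0221  1.471  -0.3958] [ -1.3505 -41.9571   7.2333 -23.3873  -0.8831  -1.9487   0.0381]
[ 0.1999 -0.0059  0.0145]
[ 0.2122 -0.003   0.03  ]
[0.228  0.0009 0.05  ]
```

>>> {"method": "servo_tool", "body": {
  "motion": [
    [0,0,0.001,0,1],
    [0,0,0.0015,0,1],
    [0,0,0.0015,0,1],
    [0,0,0.0015,0,1],
    [0,0,0.0015,0,1],
    [0,0,0.0015,0,1],
    [0,0,0.0015,0,1],
    [0,0,0.0015,0,1]
  ]
}}

```text
clock: 5.8
tcp_pos: [0.4721, -0.2537, 0.2847]
orientation: [0.335, 1.557, -0.332]
contact_force: [-9.1, 2.7, 7.6]
grip_width: -0.0001
```

>>> {"method": "servo_tool", "body": {
  "motion": [
    [0,0,0.001,0,1],
    [0,0,0.001,0,1],
    [0,0,0.001,0,1],
    [0,0,0.001,0,1],
    [0,0,0.001,0,1],
    [0,0,0.001,0,1]
  ]
}}

```text
clock: 6.4
tcp_pos: [0.4723, -0.2539, 0.2848]
orientation: [0.337, 1.559, -0.331]
contact_force: [-8.4, 1.8, 7.0]
grip_width: -0.0002
```

```bash
python3 -c "
from h import *
to([.4247,-.2295,.285],[.911,-.4123]); o=get_obs();print(toolR().T@o['contact_force'],toolR().T@o['moment'])"
```

```text
6.4 [ 0.4723 -0.2539  0.2848] [-8.4396  1.8492  7.0083] -0.00016648875431650518 j [-0.1288  0.4785  0.6519  2.0216 -0.4056  0.7861  0.3407]
shift [ 0.0005  0.0026 -0.0534] turn 0.016202253381408373 xdown [-0.0128  0.0063 -0.9999]
[-6.8874 -1.7893 -8.5513] [ 0.0638  1.587  -0.388 ]
```

>>> {"method": "servo_tool", "body": {
  "motion": [
    [0,0,-0.01,0,1],
    [0,0,-0.025,0,1],
    [0,0.002,-0.04,0,1],
    [0,0.002,-0.053,0,1],
    [0,0.002,-0.053,0,1],
    [0,0.002,-0.053,0,1],
    [0,0.002,-0.053,0,1],
    [0,0.002,-0.053,0,1]
  ]
}}

```text
clock: 7.2
tcp_pos: [0.4255, -0.2305, 0.2857]
orientation: [0.336, 1.558, -0.331]
contact_force: [0.7, 0.4, -0.3]
grip_width: -0.0
```

```bash
python3 -c "
from h import *
wrist('pics/w4.png')
to([.4708,-.2522,.285],[.911,-.4123]); o=get_obs();print(toolR().T@o['contact_force'],toolR().T@o['moment'])"
```

```text
7.25 [ 0.4254 -0.2305  0.2856] [-0.1235  0.0715  0.3508] 0.00012852543326955353 j [-0.1813  0.3978  0.6776  2.1403 -0.3707  0.7338  0.3168]
shift [-0.0001 -0.0011  0.0503] turn 0.019641710591116503 xdown [-0.0124  0.0058 -0.9999]
[-0.3488  0.0144 -0.1468] [ 0.018   0.0099 -0.0203]
```

View pics/w4.png

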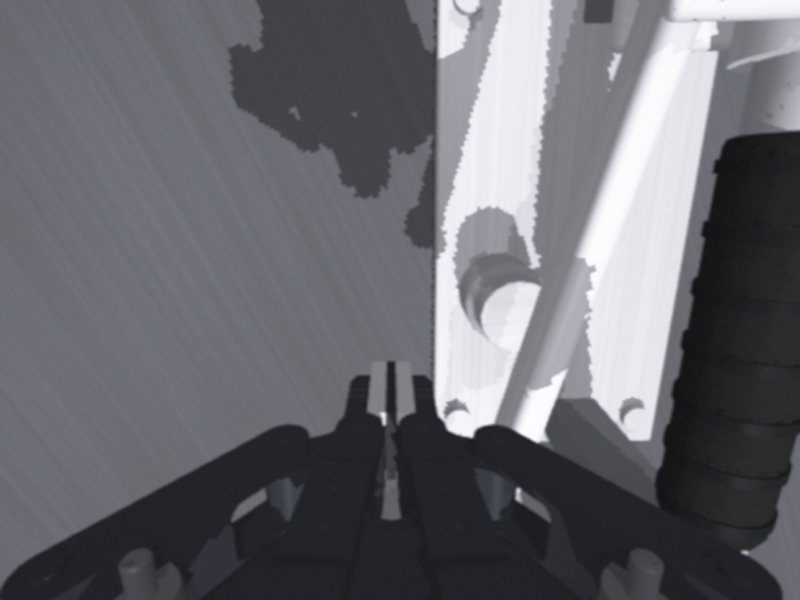

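The lever has sprung back to its slanted rest, with a clear gap between it and the fingers and no force. Second press.

>>> {"method": "servo_tool", "body": {
  "motion": [
    [0,0,0.01,0,1],
    [0,-0.001,0.018,0,1],
    [0,-0.001,0.025,0,1],
    [0,-0.001,0.032,0,1],
    [0,-0.001,0.039,0,1],
    [0,-0.001,0.045,0,1],
    [0,-0.001,0.05,0,1],
    [0,-0.001,0.05,0,1]
  ]
}}

```text
clock: 8.05
tcp_pos: [0.4706, -0.2524, 0.2847]
orientation: [0.336, 1.559, -0.332]
contact_force: [-4.8, -0.9, -0.6]
grip_width: 0.0
```

>>> {"method": "servo_tool", "body": {
  "motion": [
    [0,0,0.001,0,1],
    [0,0,0.002,0,1],
    [0,0,0.002,0,1]
  ]
}}

```text
clock: 8.35
tcp_pos: [0.4722, -0.2532, 0.2846]
orientation: [0.336, 1.56, -0.332]
contact_force: [-4.9, -1.3, -0.6]
grip_width: 0.0001
```

>>> {"method": "servo_tool", "body": {
  "motion": [
    [0,0,0.001,0,1],
    [0,0,0.001,0,1]
  ]
}}

```text
clock: 8.55
tcp_pos: [0.4725, -0.2535, 0.2846]
orientation: [0.337, 1.561, -0.332]
contact_force: [-6.9, 1.4, 2.4]
grip_width: -0.0
```

```bash
python3 -c "
from h import *
to([.4708,-.2522,.285],[.911,-.4123]); o=get_obs();print(toolR().T@o['contact_force'],toolR().T@o['moment'])"
```

```text
8.55 [ 0.4725 -0.2535  0.2846] [-6.8806  1.3516  2.3741] -4.000483087613191e-05 j [-0.1303  0.4796  0.6528  2.0211 -0.4053  0.7879  0.3391]
shift [-0.0004  0.0005 -0.0021] turn -0.014473191011691304 xdown [-0.0148  0.0067 -0.9999]
[-2.2626 -1.6075 -6.8631] [-0.0157  1.0964 -0.4769]
```

Stop reached; add a little more push and hold.

>>> {"method": "servo_tool", "body": {
  "motion": [
    [0,0,0.001,0,1],
    [0,0,0.0015,0,1],
    [0,0,0.0015,0,1]
  ]
}}

```text
clock: 8.85
tcp_pos: [0.473, -0.2538, 0.2845]
orientation: [0.338, 1.563, -0.331]
contact_force: [-8.6, 2.1, 5.0]
grip_width: 0.0
```

>>> {"method": "servo_tool", "body": {
  "motion": [
    [0,0,0.001,0,1],
    [0,0,0.0015,0,1],
    [0,0,0.0015,0,1],
    [0,0,0.0015,0,1],
    [0,0,0.0015,0,1],
    [0,0,0.0015,0,1],
    [0,0,0.0015,0,1],
    [0,0,0.0015,0,1]
  ]
}}

```text
clock: 9.65
tcp_pos: [0.4734, -0.2541, 0.2845]
orientation: [0.34, 1.566, -0.33]
contact_force: [-9.0, 2.0, 6.1]
grip_width: 0.0002
```

```bash
python3 -c "
from h import *
wrist('pics/w5.png')
to([.4708,-.2522,.285],[.911,-.4123]); o=get_obs();print(toolR().T@o['contact_force'],toolR().T@o['moment'],o['qvel'])"
```

```text
9.7 [ 0.4734 -0.2541  0.2846] [-9.2401  1.5187  5.426 ] -0.0002772890898218365 j [-0.1279  0.4824  0.652   2.0168 -0.406   0.7952  0.3398]
shift [-0.0004  0.0007 -0.0032] turn -0.03673716513379543 xdown [-0.019   0.0102 -0.9998]
[-5.234  -2.4242 -9.1573] [ 0.0039  1.6715 -0.4431] [-0.0025 -0.0006 -0.0007  0.0012 -0.0007 -0.0023  0.0014]
```

View pics/w5.png

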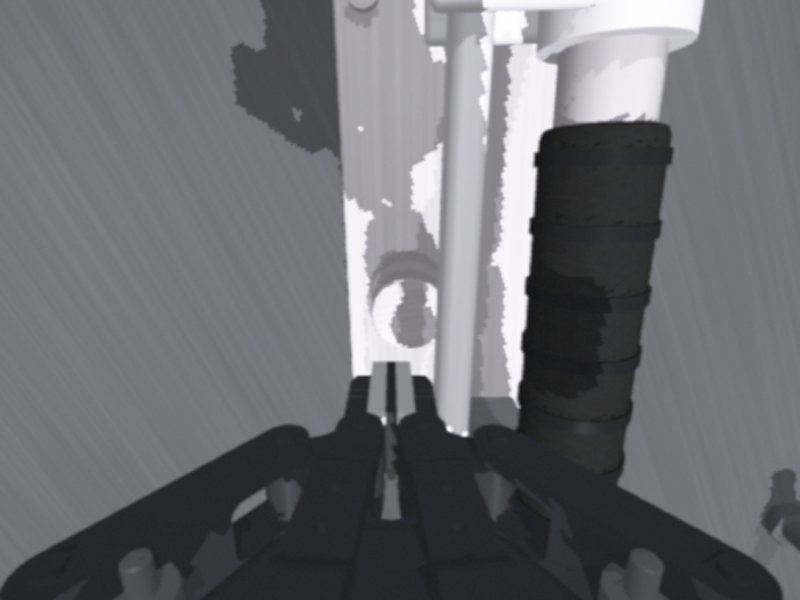

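The view is the same as in the first press: blade at its stop beside the fingers, clear of the grip. The force is steady at about 10 N and the arm is at rest.

```bash
python3 -c "
from h import *
print(hand_in())"
```

```text
the job is handed in; nothing more can be done
None
```

I pressed the brake lever to its stop twice with the back of the shut fingers and handed the job in while still holding it there. There was no verdict, so these are my own checks:

- **First press:** I held it at the stop for about 1.8 s at roughly 7–12 N. The wrist picture showed the blade almost parallel to the bar and clear of the grip.
- **Release:** The lever went back to its slanted rest. The wrist picture showed a clear gap to the fingers, and the measured force was about 0.
- **Second press:** The wrist picture matched the first one. At hand-in, at 9.7 s, the force was steady at about 9 N into the blade and about 11 N in total, with the arm still.

Two things did not fit cleanly:

- **Upward force:** About 5–7 N of upward force showed at the stop, and the tool tilted slightly (about 1°). The moment reading put this at the fingers and not at the bar, so I took it as friction on the blade and arm flex.
- **Bystanders:** I did not take a last overview picture. The throttle lever was never approached, and the large socket stood upright in the final wrist picture.

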